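Fit the divider comb into the test-tile rack and slide it home

TASK

Take the orange divider comb out of its parking stand and lower it, upright, into the wooden slotted carriage of the glaze test-tile rack where the carriage stands, so that all five teeth go down their own slots and the comb sits flush on the carriage. Then, with the comb, slide the carriage along until it is up against the red end stop, and let go. Be gentle: feel for the slots and never force the comb against the rack, touch the rack with nothing but the comb, and leave everything else on the table where it is.

Things in the scene. Friction and masses are not known exactly. Their poses are not given: they have to be found in the camera images.
- comb: Divider comb: an orange bar 116 mm long (its x), 18 mm thick (its y), 42 mm tall, 0.12 to 0.21 kg, with five flat brass teeth below: 14 mm long, 10 mm wide (x), 5 mm thick (y), square-ended, at x = -44, -22, 0, 22, 44 mm. Either way round fits. Origin: centre of the bar's underside (bar z 0 to 42 mm, teeth z 0 to -14 mm); z up.
- stand: The parking stand, fixed: a dark wood block 130 mm (x) by 56 mm (y), 26 mm tall, with one open groove 9 mm wide along its x in which the comb's teeth hang loosely; the bar rests on its top. Origin: centre of its underside.
- rack: Test-tile rack, fixed: low metal tray 160 mm (its x) by 170 mm (its y), rim 28 mm high, with a pale wooden slotted carriage that slides along the rack's y. Red end stop at +y, dark grey end at -y. Origin: centre of its underside, z up. The carriage drags with 4 N dry friction plus 8 N per m/s. Contact force between comb and rack must stay gentle: 40 N is too much.
- rack_home (a point): Point fixed on the rack (x 0, y +45, z 28 mm in its frame): where the comb's origin lies at the end, fully down on the carriage's top with the carriage against the red end stop, which ends its travel. A fully lowered comb has its origin 28 mm above the rack's origin all along.
- mug: Bystander: speckled oatmeal mug, 82 mm wide, 92 mm tall, handle at its +y; origin centre of underside.
- vase: Bystander: glossy cobalt vase, 104 mm wide, 165 mm tall; origin centre of underside.
- cutter: Bystander: brass hole cutter lying down, 100 mm long along its x, 22 mm thick; origin at the middle on the table.
- pin_tool: Bystander: wooden-handled pin tool lying down, 140 mm long along its x, 19 mm thick; origin near the middle on the table.
- paddle: Bystander: stainless mixing paddle head standing on its disc, about 80 mm wide, 84 mm tall; origin centre of underside.
- start_mid (a point): Point fixed on the rack (x 0, y -35, z 28 mm, level with the carriage's top): middle of the range where the carriage's slot row may start. The carriage is NOT measured: its row starts anywhere within 10 mm either way along rack y. Five through slots along rack x at -44, -22, 0, 22, 44 mm, each 15 mm (x) by 7.6 mm (y), 20 mm deep; carriage 132 (x) by 50 mm (y).
- grey_end (a point): Point fixed on the rack: inner face of its grey end, at x 0, y -70, z 28 mm (level with the top). The carriage's travel ends here, with its slot row at rack y -45 mm.
There are look-alikes about, which are no part of the job. There is more than one size of the comb; the job needs the middle-sized.

How it is judged:
By the outcome, as a careful person would: the job done as asked, in the order asked, and still so for the second after the job is handed in, with the robot touching nothing.
It also fails if it takes over 69 s, if anything falls off the work surface, if the arm or the gripper's body presses on something with over 40 N, if the wrist force passes 120 N, or if a joint passes its speed limit or range.

ROBOT

A 6-joint arm with a two-finger parallel gripper is mounted at the origin on the work surface. World frame = base frame: x ahead of the robot, y to its left, z up, the work surface at z = 0. Lengths are in mm, angles in rad, forces in N, time in s.
With the tool pointing down it reaches from about 275 to 725 mm from the base axis. Payload 15.9 kg.
Tool frame: the origin (TCP) lies midway between the tips of the shut fingers; the grasp point (between the pads) lies 19 mm behind it; z points along the fingers, y is the direction in which the jaws open and shut (so a half turn about z gives the same grasp; the last joint's range is limited). The gripper opens to 85 mm and grips with 20 to 120 N. Pads are 22 mm wide; open, the fingers measure 114 mm over their backs; the gripper's body (76 mm by 85 mm) begins 54 mm behind the grasp point. The pads swing forward as they close: fully open they stand 13 mm farther back than shut.
Start: joints at [1.187, 0.213, -0.034, 1.323, 0, 1.571], TCP at [187.216, 463.611, 231.306] pointing down, gripper open.
Joint ranges: [-2.98, 2.98], [-0.74, 1.72], [-1.14, 1.35], [-2.1, 2.04], [-1.57, 1.44], [-3.14, 3.14]. Speed limits (rad/s): [1.89, 1.89, 2.39, 2.57, 3.14, 3.14].

INTERFACE

Orientations are given as a unit quaternion [x, y, z, w].
In Python, from workcell import ctrl, vision, silhouettes gives the robot as it stands. The module is installed in compiled form; this text tells all that it offers.
- The arm moves only by the tool play_rows, never from a script. Its argument "deltas" is a list of rows, each a list of 7 numbers: the opening, from 0 (shut) to 1 (fully open), then the shift along the tool's x, y, z in mm, then the turn, a rotation vector about the tool's x, y, z in rad. In form: [[jaw, x, y, z, wx, wy, wz], ...]. A call has 1 to 10 rows; each row shifts and turns the commanded pose from where the row before left it, along the tool's axes as they then stand; what a row does not reach is not made up. A row lasts 1/12 s, in which the tool goes at most 41.7 mm and 7.16 degrees, less where a joint would pass 70% of its speed; a pose out of reach is approached as far as the arm can. A call is refused whole if a number of a shift passes 41.7 or a number of a turn 0.125, either way. A call with a gripper value outside its range is refused whole. The fingers move at their own pace and stop on an object; "grip_force" is the grip in N (left out, the last holds). Time passes only in rows, so rows that do not move let the fingers close. It gives the time, the measured TCP pose, the force and the opening at its end, in the units of the state.
- ctrl.get_obs(): the state, without advancing time (a new reading comes with each control period).
- vision.grab_frame(name): name is "scene" or "top" or "wrist"; returns a dict with "pixels" (420x560x3 uint8, red, green, blue), "z_map" (420x560 float32, mm along the optical axis (not along the pixel's ray), 0 where there is no reading), "fx", "fy", "cx", "cy" (pixels), "R" (3x3) and "t" (3): a world point X has camera coordinates R X + t; the wrist camera has in their place "mount" (4x4, takes a point from camera to tool coordinates, whose origin is the TCP and whose axes are the flange's). Camera axes: x right, y down, z forward; pixel columns grow to the right and rows downward; lengths in mm; the calibration is good to about 2 mm. A picture is of the moment at which its call begins: read the wrist's pose just before it.
- ctrl.job_done(): hands the job in, once; it reports no verdict.
Trained networks look in a picture, given as the dict that the camera call returned (one of the last four; its "shot" number tells which), for a name from the list of things; names that differ only in an ending like _2 or _b are one class to them, and where a whole thing is asked for, a point or a joint stands for the part that bears it (a point fixed in the world has none). Each returns a list of dicts, best first, with "conf" (0 to 1); they miss things now and then, are a little off and sometimes report something else, mostly with a low value. They report only what shows in the picture. A call takes as long as a camera call. They do not tell look-alikes from the thing itself.
- silhouettes(picture, query): "pixels" (420x560 bool, what is visible of it) and "point" ([column, row] in pixels, amid what is visible of it).
The state is a dict: "clock": time; "joint_pos": joint angles; "dq": joint speeds; "tau": joint torques, N m; "eef_pos": TCP position; "tool_rot": TCP orientation; "contact_force": force on the tool from outside, world axes, zero at the start; "torque": the same for the moment, N m; "finger_gap": finger opening in mm.
Only numpy, scipy, OpenCV 4.12 (cv2) and the standard library are available. Lean on these libraries where they do the work, as an engineer would, in place of code of your own. Each camera call takes 0.05 s, during which the arm holds its last target. There are 200 camera calls.

## Working session

There is one attempt and no reset: what is moved stays moved. The work goes in short steps, Python scripts to look and compute and a tool call to move; the robot and the scene stay as the last step left them, time stands still between calls to the robot, and variables do not carry over. Pictures are saved under pics/ and viewed, about 8 in all and at most 12, crops included, and the job is handed in when it is done.

Besides the shell and the picture viewer there is one more tool, called as a command line: name --pt "numbers of a row" for each row, then --argument value for the rest. play_rows: Moves the arm, as the interface text tells. Its arguments: {"type":"object","properties":{"deltas":{"type":"array"},"grip_force":{"type":"number"}},"required":["deltas"]}

```bash
mkdir -p pics; cat > h.py <<'E'
import numpy as np, cv2
from workcell import ctrl, vision, silhouettes
from scipy.spatial.transform import Rotation as Ro
def cloud(p, obs=None):
    z=p["z_map"].astype(float); v,u=np.indices(z.shape)
    C=np.stack([(u-p["cx"])/p["fx"]*z,(v-p["cy"])/p["fy"]*z,z],-1)
    if "mount" in p:
        M=np.array(p["mount"]); C=C@M[:3,:3].T+M[:3,3]
        return C@Ro.from_quat(obs["tool_rot"]).as_matrix().T+np.array(obs["eef_pos"])
    return (C-np.array(p["t"]))@np.array(p["R"])
def save(p,n,box=None,s=1):
    im=p["pixels"][:,:,::-1]
    if box: im=im[box[1]:box[3],box[0]:box[2]]
    cv2.imwrite("pics/"+n,cv2.resize(im,None,fx=s,fy=s,interpolation=cv2.INTER_CUBIC))
E
python3 - <<'E'
from h import *
o=ctrl.get_obs();print(o)
for n in("top","scene"):
    p=vision.grab_frame(n);save(p,n+".png");W=cloud(p);ok=p["z_map"]>0
    for q in("comb","stand","rack","mug","vase","cutter","pin_tool","paddle"):
        for d in silhouettes(p,q):
            m=d["pixels"]&ok;P=W[m]
            if len(P)<20: continue
            top=P[P[:,2]>np.percentile(P[:,2],95)-6]
            r=cv2.minAreaRect(top[:,:2].astype(np.float32))
            print(n,q,round(d["conf"],2),np.round(d["point"]),"zmax",round(np.percentile(P[:,2],97)),"toprect",np.round(r[0]),np.round(r[1]),round(r[2],1))
E
```

```text
{'clock': 0.0, 'joint_pos': array([ 1.18702218e+00,  2.13376431e-01, -3.50668303e-02,  1.32349086e+00,
       -1.06102320e-05,  1.57081052e+00]), 'dq': array([ 0.00128942,  0.0003494 , -0.00013067,  0.00092046,  0.0001439 ,
        0.00087544]), 'tau': array([-1.35295202e-03, -6.86157846e+01,  4.87122703e+01,  1.72423467e-02,
       -3.18861123e-05, -2.55979558e-05]), 'eef_pos': array([187.08664519, 463.31124542, 230.8029603 ]), 'tool_rot': array([ 1.90718600e-01,  9.81644585e-01, -5.59466929e-04, -1.03283373e-04]), 'contact_force': array([-0.24909264,  0.43165655, -1.00439799]), 'torque': array([-0.00576087, -0.02831332,  0.02182504]), 'finger_gap': 85.72670540207032}
top comb 0.95 [407. 211.] zmax 71 toprect [ 571. -307.] [ 19. 116.] 82.7
top comb 0.85 [460. 196.] zmax 45 toprect [ 603. -417.] [88. 15.] 11.0
top comb 0.66 [404. 311.] zmax 78 toprect [ 387. -298.] [ 25. 155.] 54.5
top stand 0.79 [395. 219.] zmax 29 toprect [ 566. -306.] [ 50. 130.] 83.5
top rack 0.75 [181. 210.] zmax 31 toprect [581. 125.] [161. 171.] 4.2
top mug 0.55 [320. 218.] zmax 93 toprect [ 544. -144.] [80. 7
[... 561 characters left out ...]
t [ 570. -310.] [ 20. 116.] 83.2
scene stand 0.79 [197. 307.] zmax 28 toprect [ 566. -309.] [ 50. 133.] 83.3
scene rack 0.71 [332. 186.] zmax 29 toprect [579. 120.] [162. 176.] 4.5
scene mug 0.83 [250. 229.] zmax 92 toprect [ 543. -146.] [81. 84.] 51.3
scene vase 0.56 [424. 184.] zmax 166 toprect [780. 131.] [55. 53.] 87.3
scene vase 0.24 [246. 229.] zmax 92 toprect [ 543. -148.] [79. 85.] 34.4
scene cutter 0.69 [339. 266.] zmax 22 toprect [ 723. -117.] [101.  19.] 66.8
scene pin_tool 0.75 [304. 338.] zmax 20 toprect [ 763. -287.] [94. 18.] 0.8
scene pin_tool 0.38 [199. 284.] zmax 69 toprect [ 570. -310.] [ 20. 116.] 83.1
scene paddle 0.8 [389. 244.] zmax 78 toprect [771.  -6.] [12. 12.] 0.7
```

View pics/top.png

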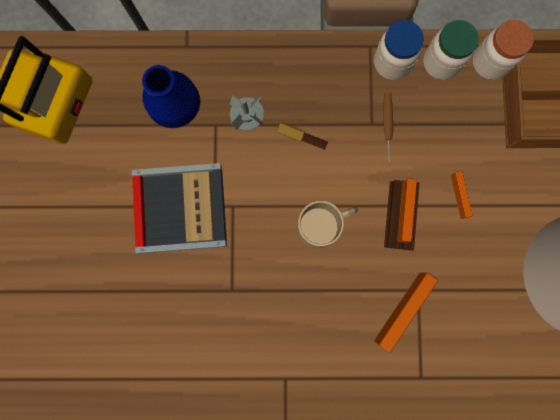

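```bash
python3 - <<'E'
from h import *
p=vision.grab_frame("top");save(p,"crop.png",(340,150,500,350),3)
W=cloud(p)
# comb axis, rack details
d=[x for x in silhouettes(p,"comb")][0];P=W[d["pixels"]&(p["z_map"]>0)]
P=P[P[:,2]>62];r=cv2.minAreaRect(P[:,:2].astype(np.float32));print(cv2.boxPoints(r).round(),np.median(P[:,2]))
d=silhouettes(p,"rack")[0];P=W[d["pixels"]&(p["z_map"]>0)];P=P[P[:,2]>15]
r=cv2.minAreaRect(P[:,:2].astype(np.float32));print(r,cv2.boxPoints(r).round())
save(p,"rack.png",(110,140,250,280),4)
E
```

```text
[[0. 0.]
 [0. 0.]
 [0. 0.]
 [0. 0.]] nan
((581.052490234375, 124.96385192871094), (161.2348175048828, 172.10987854003906), 4.3724141120910645) [[494. 205.]
 [507.  33.]
 [668.  45.]
 [655. 217.]]
  return _methods._mean(a, axis=axis, dtype=dtype,
  ret = ret.dtype.type(ret / rcount)
```

View pics/crop.png

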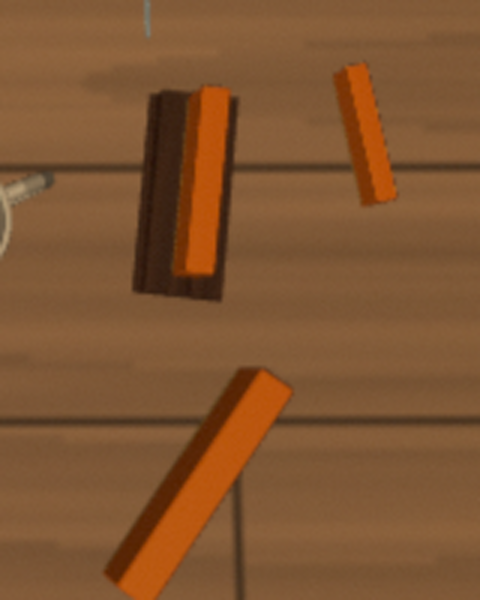

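```bash
python3 - <<'E'
from h import *
p=vision.grab_frame("top");W=cloud(p)
z=W[...,2];hsv=cv2.cvtColor(p["pixels"],cv2.COLOR_RGB2HSV)
m=(hsv[...,0]<14)&(hsv[...,1]>170)&(hsv[...,2]>120)&(z>60)&(z<76);m[:,:380]=0;m[270:]=0;m[:160]=0;m[:,430:]=0
P=W[m];r=cv2.minAreaRect(P[:,:2].astype(np.float32));print("comb",r,np.median(P[:,2]),m.sum())
mw=np.zeros(z.shape,bool);mw[150:260,120:235]=1
a=np.radians(4.37);ex=np.array([np.cos(a),np.sin(a)]);ey=np.array([-np.sin(a),np.cos(a)])
D=W[...,:2]-np.array([581,125]);rx=D@ex;ry=D@ey
g=hsv[...,2].astype(int)
# carriage pixels: pale wood
pale=mw&(hsv[...,1]>60)&(g>130)&(hsv[...,0]>12)&(hsv[...,0]<30)&(abs(rx)<70)&(abs(ry)<76)
print("carr ry",np.percentile(ry[pale],[1,50,99]),"rx",np.percentile(rx[pale],[1,99]),"z",np.median(z[pale]))
dk=mw&(g<95)&(abs(rx)<52)&(abs(ry-np.mean(np.percentile(ry[pale],[1,99])))<12)
n,l,s,c=cv2.connectedComponentsWithStats(dk.astype(np.uint8))
for i in range(1,n): print("slot",c[i].round(1),s[i][4],np.round([rx[l==i].mean(),ry[l==i].mean()],1))
E
```

```text
comb ((570.4957885742188, -307.1189880371094), (18.367019653320312, 115.75234985351562), 83.39497375488281) 67.50314173290356 616
carr ry [-61.77313051 -37.44459089 -13.53411624] rx [-64.84602327  64.00569532] z 27.91090610070108
slot [196.  183.5] 18 [ 45.9 -34.6]
slot [196.4 195. ] 24 [ 22.7 -34.6]
slot [197.2 206.2] 24 [  0.8 -34.7]
slot [197.8 217.5] 23 [-21.5 -34.7]
slot [198.6 228.9] 27 [-43.5 -34.8]
```

Three combs are visible in the top view: (407,211), 116 mm long and in the stand; (460,196), 88 mm; (404,311), 155 mm. The one in the stand is the middle size, and the crop confirms it. The red stop is at the rack's left (+y), and the slot row is at rack y of about -35. I'm moving above the stand.

play_rows --pt "1 0 0 0 0 0 -0.067" --pt "1 0 0 0 0 0 -0.067" --pt "1 0 0 0 0 0 -0.067" --pt "1 0 0 0 0 0 -0.067" --pt "1 -19.5 -30 0 0 0 0" --pt "1 -19.5 -30 0 0 0 0" --pt "1 -19.5 -30 0 0 0 0" --pt "1 -19.5 -30 0 0 0 0" --pt "1 -19.5 -30 0 0 0 0" --pt "1 -19.5 -30 0 0 0 0" --grip_force 60

```text
clock: 1.93
eef_pos: [282.9, 269.8, 231.4]
tool_rot: [0.058, 0.998, 0.0, 0.0]
contact_force: [1.2, 0.6, -0.0]
finger_gap: 85.5
```

play_rows --pt "1 -19.5 -30 0 0 0 0" --pt "1 -19.5 -30 0 0 0 0" --pt "1 -19.5 -30 0 0 0 0" --pt "1 -19.5 -30 0 0 0 0" --pt "1 -19.5 -30 0 0 0 0" --pt "1 -19.5 -30 0 0 0 0" --pt "1 -19.5 -30 0 0 0 0" --pt "1 -19.5 -30 0 0 0 0" --pt "1 -19.5 -30 0 0 0 0" --pt "1 0 0 0 0 0 0"

```text
clock: 2.77
eef_pos: [427.6, -21.7, 231.1]
tool_rot: [0.06, 0.998, -0.001, 0.0]
contact_force: [0.5, 1.8, -1.3]
finger_gap: 85.3
```

```bash
python3 - <<'E'
from h import *
o=ctrl.get_obs();print(o["clock"],o["eef_pos"].round(1),o["joint_pos"].round(2));print(Ro.from_quat(o["tool_rot"]).as_matrix().round(3))
E
```

```text
2.7667 [427.6 -21.7 231.1] [-0.05  0.06 -0.21  1.3  -0.    0.07]
[[-0.993  0.12   0.001]
 [ 0.12   0.993 -0.001]
 [-0.001 -0.001 -1.   ]]
```

play_rows --pt "1 -19.5 -29.8 4 0 0 0" --pt "1 -19.5 -29.8 4 0 0 0" --pt "1 -19.5 -29.8 4 0 0 0" --pt "1 -19.5 -29.8 4 0 0 0" --pt "1 -19.5 -29.8 4 0 0 0" --pt "1 -19.5 -29.8 4 0 0 0" --pt "1 -19.5 -29.8 4 0 0 0" --pt "1 -19.5 -29.8 4 0 0 0" --pt "1 -19.5 -29.8 4 0 0 0" --pt "1 0 0 0 0 0 0"

```text
clock: 3.6
eef_pos: [570.0, -308.4, 192.3]
tool_rot: [0.059, 0.998, 0.0, -0.001]
contact_force: [0.9, -0.2, 0.0]
finger_gap: 85.3
```

```bash
python3 - <<'E'
from h import *
o=ctrl.get_obs();p=vision.grab_frame("wrist");print(o["clock"],o["eef_pos"].round(1));M=np.array(p["mount"]);print(M.round(2))
W=cloud(p,o);save(p,"w1.png")
z=W[...,2];hsv=cv2.cvtColor(p["pixels"],cv2.COLOR_RGB2HSV)
m=(p["z_map"]>0)&(hsv[...,0]<14)&(hsv[...,1]>170)&(z>60)&(z<76)&(abs(W[...,0]-570)<70)&(abs(W[...,1]+308)<35)
P=W[m];r=cv2.minAreaRect(P[:,:2].astype(np.float32));print("comb",r,np.median(P[:,2]),m.sum())
# same metric via line fit
print(P.mean(0))
R=Ro.from_quat(o["tool_rot"]).as_matrix()
print("in tool",(R.T@(np.r_[r[0],68]-o["eef_pos"])).round(1),"jaw ang",np.degrees(np.arctan2(R[1,1],R[0,1])))
E
```

```text
3.6 [ 570.  -308.4  192.3]
[[ 0.0000e+00 -9.5000e-01 -3.2000e-01  8.2430e+01]
 [ 1.0000e+00  0.0000e+00  0.0000e+00  1.4000e-01]
 [ 0.0000e+00 -3.2000e-01  9.5000e-01 -1.4312e+02]
 [ 0.0000e+00  0.0000e+00  0.0000e+00  1.0000e+00]]
comb ((568.7340698242188, -307.9044189453125), (18.030376434326172, 115.71348571777344), 83.24600219726562) 67.29408626553801 251
[ 560.30930206 -305.76770189   67.25886205]
in tool [  1.    0.3 124.3] jaw ang 83.19120634394258
```

play_rows --pt "1 0 0 30 0 0 0" --pt "1 0 0 30 0 0 0" --pt "1 0 0 30 0 0 0" --pt "1 0 0 30 0 0 0" --pt "1 0 0 14 0 0 0" --pt "1 0 0 14 0 0 0" --pt "1 0 0 8 0 0 0" --pt "1 0 0 0 0 0 0" --pt "1 0 0 0 0 0 0"

```text
clock: 4.4
eef_pos: [569.2, -303.5, 39.9]
tool_rot: [0.058, 0.998, -0.0, 0.0]
contact_force: [-0.1, -0.3, -0.4]
finger_gap: 85.5
```

play_rows --pt "0 0 0 0 0 0 0" --pt "0 0 0 0 0 0 0" --pt "0 0 0 0 0 0 0" --pt "0 0 0 0 0 0 0" --pt "0 0 0 0 0 0 0" --pt "0 0 0 0 0 0 0" --pt "0 0 0 0 0 0 0" --pt "0 0 0 0 0 0 0"

```text
clock: 5.07
eef_pos: [569.2, -304.8, 39.7]
tool_rot: [0.058, 0.998, -0.001, 0.0]
contact_force: [-1.3, -5.6, 2.4]
finger_gap: 17.0
```

play_rows --pt "0 0 0 -3 0 0 0" --pt "0 0 0 -5 0 0 0" --pt "0 0 0 -10 0 0 0" --pt "0 0 0 -20 0 0 0" --pt "0 0 0 -30 0 0 0" --pt "0 0 0 -35 0 0 0" --pt "0 0 0 -35 0 0 0" --pt "0 0 0 -12 0 0 0" --pt "0 0 0 0 0 0 0"

```text
clock: 5.82
eef_pos: [570.5, -304.6, 193.2]
tool_rot: [0.058, 0.998, -0.001, 0.003]
contact_force: [1.5, -0.8, -1.6]
finger_gap: 17.3
```

```bash
cat > grip.py <<'E'
from h import *
o=ctrl.get_obs();p=vision.grab_frame("wrist");print(o["clock"],o["eef_pos"].round(1),o["contact_force"].round(1),o["joint_pos"].round(2))
M=np.array(p["mount"]);z=p["z_map"].astype(float);v,u=np.indices(z.shape)
C=np.stack([(u-p["cx"])/p["fx"]*z,(v-p["cy"])/p["fy"]*z,z],-1)@M[:3,:3].T+M[:3,3]
hsv=cv2.cvtColor(p["pixels"],cv2.COLOR_RGB2HSV)
m=(z>0)&(hsv[...,0]<14)&(hsv[...,1]>170)&(abs(C[...,2])<45)&(abs(C[...,1])<30)
P=C[m];print(m.sum(),np.percentile(P,[1,25,50,75,99],axis=0).round(1))
T=P[P[:,2]<np.percentile(P[:,2],3)+5]  # top face
r=cv2.minAreaRect(T[:,:2].astype(np.float32));print("top",len(T),r)
print("plane", np.linalg.lstsq(np.c_[T[:,:2],np.ones(len(T))],T[:,2],rcond=None)[0].round(3))
R=Ro.from_quat(o["tool_rot"]).as_matrix();print("jaw",np.degrees(np.arctan2(R[1,1],R[0,1])), "z",R[:,2].round(4))
E
python3 - <<'E'
exec(open("grip.py").read());save(p,"w2.png")
E
```

```text
5.8167 [ 570.5 -304.6  193.2] [ 1.5 -0.8 -1.6] [-0.49  0.53  0.33  1.36  0.   -0.37]
1149 [[-32.4  -8.6 -32.3]
 [ 29.7  -7.8 -28. ]
 [ 57.5  -2.9 -26.2]
 [ 57.7   4.6 -13. ]
 [ 58.    9.3   9. ]]
top 615 ((10.93353271484375, 0.41167354583740234), (18.019617080688477, 94.09300994873047), 89.88052368164062)
plane [ 1.6000e-02  4.1000e-02 -2.8315e+01]
jaw 83.36484876519764 z [ 0.005  -0.0026 -1.    ]
```

View pics/w2.png

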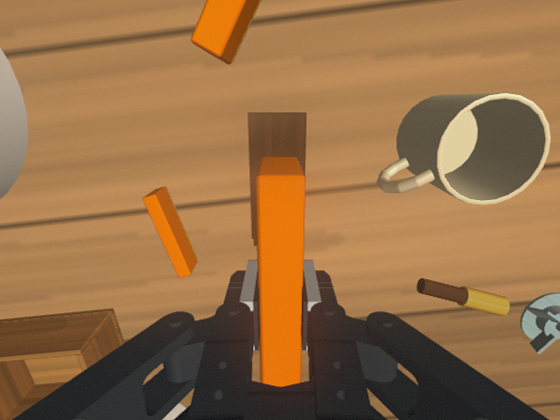

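play_rows --pt "0 0 0 0 0 0 -0.048" --pt "0 0 0 0 0 0 -0.048" --pt "0 0 0 0 0 0 -0.048" --pt "0 0 0 0 0 0 -0.048" --pt "0 -3 15 0 0 0 0" --pt "0 -3 25 0 0 0 0" --pt "0 -3 25 0 0 0 0" --pt "0 -3 25 0 0 0 0" --pt "0 -3 25 0 0 0 0" --pt "0 -3 25 0 0 0 0"

```text
clock: 6.7
eef_pos: [575.6, -160.9, 187.8]
tool_rot: [-0.038, 0.999, 0.0, -0.001]
contact_force: [0.3, 1.1, -1.8]
finger_gap: 16.9
```

play_rows --pt "0 -3 25 0 0 0 0" --pt "0 -3 25 0 0 0 0" --pt "0 -3 25 0 0 0 0" --pt "0 -3 25 0 0 0 0" --pt "0 -3 25 0 0 0 0" --pt "0 -3 25 15 0 0 0" --pt "0 -3 25 25 0 0 0" --pt "0 -3 25 25 0 0 0" --pt "0 0 0 15 0 0 0" --pt "0 0 0 0 0 0 0"

```text
clock: 7.53
eef_pos: [581.9, 40.0, 104.7]
tool_rot: [-0.039, 0.999, -0.0, -0.004]
contact_force: [-1.4, 0.2, -1.4]
finger_gap: 17.1
```

```bash
python3 - <<'E'
exec(open("grip.py").read());save(p,"w3.png");np.savez("w3.npz",px=p["pixels"],C=C,z=z,R=R,e=o["eef_pos"])
print([p[k] for k in("fx","fy","cx","cy")])
E
```

```text
7.5333 [581.9  40.  104.7] [-1.4  0.2 -1.4] [ 0.07  0.44 -0.04  1.1   0.   -0.01]
1656 [[-31.2  -8.4 -30.6]
 [ 47.7  -7.  -28.6]
 [ 56.6  -0.7 -27.6]
 [ 57.7   5.3 -17.1]
 [ 57.9   9.4   7.4]]
top 1060 ((10.935108184814453, 0.5870647430419922), (18.001670837402344, 94.29541778564453), 89.83554077148438)
plane [ 3.0000e-03  1.1000e-02 -2.8349e+01]
jaw 94.45579753695277 z [-7.e-03 -3.e-04 -1.e+00]
[331.06385047628186, 331.06385047628186, 280.02590618050135, 210.763095617134]
```

View pics/w3.png

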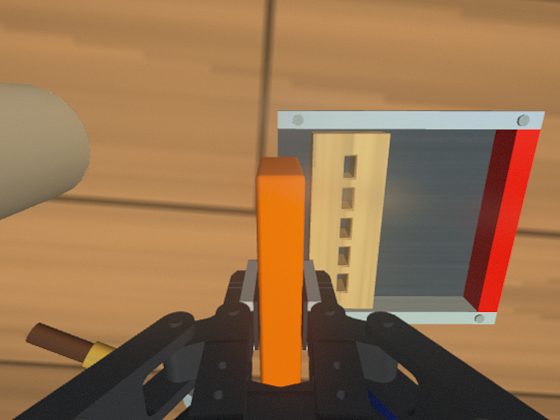

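The wrist view shows the carriage at columns 310–390, with five slots from (350,166) to (342,283), and the red stop on the right. I'm projecting the slot outlines onto the top plane.

```bash
cat > slots.py <<'E'
from h import *
d=np.load("w3.npz");px,C,z=d["px"],d["C"],d["z"]
R,e=d["R"],d["e"]
hsv=cv2.cvtColor(px,cv2.COLOR_RGB2HSV)
box=np.zeros(z.shape,bool);box[150:300,305:395]=1
cam=np.array([82.43,.14,-143.12]);ray=C-cam
Wz=(C@R.T+e)[...,2]
top=box&(abs(Wz-28)<2)&(hsv[...,2]>150)
A=np.c_[C[top][:,:2],np.ones(top.sum())];k=np.linalg.lstsq(A,C[top][:,2],rcond=None)[0];print("top plane tool z",k,top.sum())
# t: cam+t*ray on plane
t=(k[0]*cam[0]+k[1]*cam[1]+k[2]-cam[2])/(ray[...,2]-k[0]*ray[...,0]-k[1]*ray[...,1])
Q=cam+t[...,None]*ray
cand=box&((Wz<25.5))&(z>0)
n,l,s,c=cv2.connectedComponentsWithStats(cand.astype(np.uint8))
pts=[]
for i in range(1,n):
    q=Q[l==i]
    if 80<s[i][4]<800:
        mn,mx=q.min(0),q.max(0);print(c[i].round(),s[i][4],"min",mn.round(1)[:2],"max",mx.round(1)[:2],"mid",((mn+mx)/2).round(1)[:2]);pts.append((mn+mx)[:2]/2)
pts=np.array(pts);f=np.polyfit(pts[:,0],pts[:,1],1);print("row slope deg",np.degrees(np.arctan(f[0])),"centre",pts.mean(0))
q=Q[top];print("carriage y extents",np.percentile(q[:,1],[1,99]))
E
python3 slots.py
```

```text
top plane tool z [ 6.79933067e-03 -1.15156704e-04  7.63136928e+01] 8699
[308. 200.] 666 min [-28.   16.8] max [51.4 21.8] mid [11.7 19.3]
[349. 166.] 224 min [33.3 43.1] max [47.5 50.4] mid [40.4 46.7]
[347. 197.] 198 min [12. 43.] max [25.7 50.1] mid [18.8 46.6]
[345. 227.] 184 min [-9.7 43.1] max [ 3.9 50.1] mid [-2.9 46.6]
[343. 255.] 167 min [-31.2  43.1] max [-18.3  50.3] mid [-24.8  46.7]
[342. 281.] 151 min [-53.9  43.1] max [-40.3  50.3] mid [-47.1  46.7]
row slope deg -3.880572943992179 centre [-0.63798836 42.0930202 ]
carriage y extents [22.38023911 71.49697959]
```

play_rows --pt "0 -1 12 0 0 -0.003 0" --pt "0 -1 17 0 0 -0.003 0" --pt "0 -1 17 0 0 0 0" --pt "0 0 0 10 0 0 0" --pt "0 0 0 15 0 0 0" --pt "0 0 0 8 0 0 0" --pt "0 0 0 0 0 0 0" --pt "0 0 0 0 0 0 0" --pt "0 0 0 0 0 0 0"

```text
clock: 8.33
eef_pos: [585.2, 84.2, 77.1]
tool_rot: [-0.038, 0.999, 0.0, 0.003]
contact_force: [-0.3, 0.3, -1.0]
finger_gap: 17.2
```

```bash
cat > chk.py <<'E'
from h import *
d=np.load("w3.npz");R,e=d["R"],d["e"]
T=e+R@np.array([-3.0,46.2,0]);o=ctrl.get_obs();R2=Ro.from_quat(o["tool_rot"]).as_matrix()
dl=T-o["eef_pos"];print(o["clock"],o["eef_pos"].round(2),"to go tool x,y",(R2.T@np.r_[dl[:2],0]).round(2),"F",o["contact_force"].round(1),"tipz",round(o["eef_pos"][2]-27.7,1),"zax",R2[:,2].round(4),"jaw",np.degrees(np.arctan2(R2[1,1],R2[0,1])).round(2),o["finger_gap"])
E
python3 chk.py; python3 - <<'E'
exec(open("grip.py").read());save(p,"w4.png")
E
```

```text
8.3333 [585.23  84.2   77.13] to go tool x,y [ 3.72  2.33 -0.03] F [-0.3  0.3 -1. ] tipz 49.4 zax [ 6.9e-03  6.0e-04 -1.0e+00] jaw 94.33 17.23528596097043
8.3333 [585.2  84.2  77.1] [-0.3  0.3 -1. ] [ 0.14  0.46 -0.08  1.02 -0.    0.07]
1295 [[-32.1  -8.3 -31.8]
 [ 34.7  -7.5 -28.3]
 [ 57.4  -3.1 -27. ]
 [ 57.7   3.3 -14.3]
 [ 57.9   9.4   6. ]]
top 740 ((10.462928771972656, 0.635249137878418), (18.007326126098633, 95.21212005615234), 89.83344268798828)
plane [ 8.0000e-03  4.7000e-02 -2.8241e+01]
jaw 94.32693989392484 z [ 6.9e-03  6.0e-04 -1.0e+00]
```

play_rows --pt "0 2 1 0 0 0 0" --pt "0 0 0 0 0 0 0" --pt "0 0 0 0 0 0 0"

```text
clock: 8.63
eef_pos: [582.8, 85.3, 76.6]
tool_rot: [-0.038, 0.999, 0.0, 0.003]
contact_force: [-0.5, -0.3, -1.5]
finger_gap: 17.3
```

```bash
python3 chk.py; python3 - <<'E'
exec(open("grip.py").read());save(p,"w5.png");np.savez("w5.npz",px=p["pixels"],C=C,z=z,R=R,e=o["eef_pos"])
for f in("w3.npz","w5.npz"):
    d=np.load(f);C=d["C"];hs=cv2.cvtColor(d["px"],cv2.COLOR_RGB2HSV);z=d["z"]
    Wz=(C@d["R"].T+d["e"])[...,2]
    m=(z>0)&(abs(Wz-28)<4)&(hs[...,0]>12)&(hs[...,0]<30)&(hs[...,1]>50)&(hs[...,2]>150)&(abs(C[...,0])<60)
    n,l,s,c=cv2.connectedComponentsWithStats(m.astype(np.uint8))
    for i in range(1,n):
        if s[i][4]>300:
            q=C[l==i];print(f,s[i],"x",np.percentile(q[:,0],[0,100]).round(1),"y",np.percentile(q[:,1],[0.5,99.5]).round(1),"plane",np.linalg.lstsq(np.c_[q[:,:2],np.ones(len(q))],q[:,2],rcond=None)[0].round(4))
            for lo in(-40,-10,20,40):
                qq=q[(q[:,0]>lo)&(q[:,0]<lo+8)]
                if len(qq): print("   ",lo,qq[:,1].min().round(1),qq[:,1].max().round(1))
    # far rim inner/outer edge in x: grey rim pixels far side
    r=(z>0)&(abs(Wz-28)<3)&(hs[...,1]<50)&(C[...,0]>50)&(hs[...,2]>150)
    q=C[r];print("rim",r.sum(),np.percentile(q[:,0],[1,50,99]).round(1))
E
```

```text
8.6333 [582.77  85.34  76.64] to go tool x,y [ 1.36  1.01 -0.01] F [-0.5 -0.3 -1.5] tipz 48.9 zax [ 6.4e-03  5.0e-04 -1.0e+00] jaw 94.36 17.29691320659682
8.6333 [582.8  85.3  76.6] [-0.5 -0.3 -1.5] [ 0.15  0.46 -0.09  1.02 -0.    0.07]
1231 [[-32.7  -8.3 -31.8]
 [ 30.7  -7.6 -28.3]
 [ 57.1  -2.3 -27.2]
 [ 57.7   4.  -15.3]
 [ 57.9   9.5   6.1]]
top 748 ((10.983844757080078, 1.1830253601074219), (19.166275024414062, 94.0325927734375), 89.91970825195312)
plane [ 8.0000e-03  3.9000e-02 -2.8302e+01]
jaw 94.36465666899917 z [ 6.4e-03  5.0e-04 -1.0e+00]
w3.npz [ 309  137   81  162 9750] x [-60.  60.] y [22.1 71.7] plane [ 6.50000e-03 -1.20000e-03  7.63646e+01]
    -40 26.3 71.9
    -10 22.0 72.0
    20 22.0 72.1
    40 22.0 72.3
rim 4731 [65.5 71.1 76.2]
w5.npz [ 239  142   88  128 4959] x [-21.8  60. ] y [-23.1  26.6] plane [-6.20000e-03  7.00000e-04  4.81671e+01]
    -10 -23.2 26.6
    20 -23.2 26.5
    40 -23.2 26.8
rim 6122 [70.9 76.1 81.2]
```

View pics/w5.png

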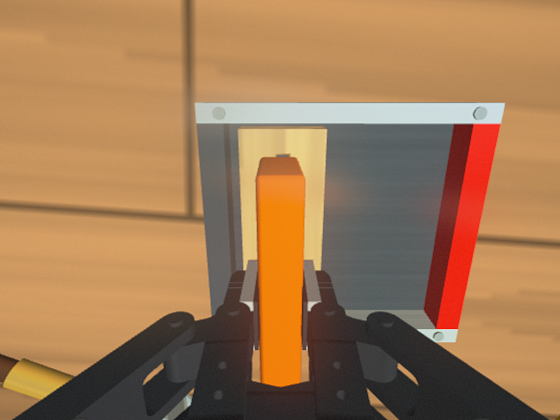

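play_rows --pt "0 1.7 0.9 0 0 0.006 0" --pt "0 0 0 6 0 0 0" --pt "0 0 0 6 0 0 0" --pt "0 0 0 3 0 0 0" --pt "0 0 0 0 0 0 0" --pt "0 0 0 0 0 0 0"

```text
clock: 9.18
eef_pos: [580.7, 86.0, 60.9]
tool_rot: [-0.038, 0.999, -0.0, -0.0]
contact_force: [0.9, 0.1, -1.4]
finger_gap: 16.8
```

```bash
python3 chk.py; cat > rel.py <<'E'
exec(open("grip.py").read())
e=o["eef_pos"];hs=hsv;Wz=(C@R.T+e)[...,2]
m=(z>0)&(abs(Wz-28)<4)&(hs[...,0]>12)&(hs[...,0]<30)&(hs[...,1]>50)&(hs[...,2]>150)&(abs(C[...,0])<60)&(abs(C[...,1])<45)
n,l,s,c=cv2.connectedComponentsWithStats(m.astype(np.uint8));i=1+np.argmax(s[1:,4]);q=C[m]
k=np.linalg.lstsq(np.c_[q[:,:2],np.ones(len(q))],q[:,2],rcond=None)[0]
f=q[(q[:,0]>0)&(q[:,0]<55)]
r=(z>0)&(abs(Wz-28)<3)&(hs[...,1]<50)&(C[...,0]>50)&(C[...,0]<110)&(hs[...,2]>150)&(abs(C[...,1])<40)
print("carr y",f[:,1].min().round(1),f[:,1].max().round(1),"slotrow y",((f[:,1].min()+f[:,1].max())/2-.35).round(2),"plane",k.round(4),"rim-74.2",(np.percentile(C[r][:,0],50)-74.2).round(2))
E
python3 rel.py
```

```text
9.1833 [580.68  86.05  60.89] to go tool x,y [-0.68  0.15 -0.  ] F [ 0.9  0.1 -1.4] tipz 33.2 zax [-7.e-04 -1.e-04 -1.e+00] jaw 94.37 16.82437942369839
9.1833 [580.7  86.   60.9] [ 0.9  0.1 -1.4] [ 0.15  0.47 -0.1   0.99  0.    0.07]
943 [[-33.6  -8.4 -32.1]
 [ 18.2  -7.8 -28.6]
 [ 54.2  -3.9 -27.9]
 [ 57.5   4.5 -25.2]
 [ 57.9   9.4   6.1]]
top 711 ((10.605937957763672, 0.5947027206420898), (94.6128921508789, 18.01353645324707), 0.02907869592308998)
plane [ 2.0000e-03  3.0000e-02 -2.8227e+01]
jaw 94.36643555826005 z [-7.e-04 -1.e-04 -1.e+00]
carr y -24.2 26.0 slotrow y 0.58 plane [-2.00000e-04  1.00000e-04  3.24116e+01] rim-74.2 -0.43
```

play_rows --pt "0 -0.3 0 2 0 0 0" --pt "0 0 0 1.5 0 0 0" --pt "0 0 0 1 0 0 0" --pt "0 0 0 1 0 0 0" --pt "0 0 0 1 0 0 0" --pt "0 0 0 1 0 0 0" --pt "0 0 0 1 0 0 0"

```text
clock: 9.82
eef_pos: [581.3, 86.1, 52.7]
tool_rot: [-0.038, 0.999, 0.0, 0.0]
contact_force: [0.4, -0.5, -1.2]
finger_gap: 16.8
```

```bash
python3 chk.py
```

```text
9.8167 [581.28  86.1   52.71] to go tool x,y [-0.08  0.15  0.  ] F [ 0.4 -0.5 -1.2] tipz 25.0 zax [ 0.  0. -1.] jaw 94.36 16.79179616863218
```

play_rows --pt "0 0 0 1.5 0 0 0" --pt "0 0 0 1.5 0 0 0" --pt "0 0 0 1.5 0 0 0" --pt "0 0 0 1.5 0 0 0" --pt "0 0 0 1.5 0 0 0" --pt "0 0 0 1 0 0 0" --pt "0 0 0 0.5 0 0 0" --pt "0 0 0 0 0 0 0"

```text
clock: 10.48
eef_pos: [581.2, 86.1, 43.7]
tool_rot: [-0.038, 0.999, -0.0, -0.0]
contact_force: [0.4, 0.5, -0.8]
finger_gap: 16.8
```

play_rows --pt "0 0 0 0.5 0 0 0" --pt "0 0 0 0.5 0 0 0" --pt "0 0 0 0 0 0 0"

```text
clock: 10.73
eef_pos: [581.2, 86.1, 42.7]
tool_rot: [-0.038, 0.999, -0.0, -0.0]
contact_force: [-0.0, 0.1, -1.1]
finger_gap: 17.2
```

play_rows --pt "0 0 0 0.5 0 0 0" --pt "0 0 0 0 0 0 0"

```text
clock: 10.9
eef_pos: [581.2, 86.1, 42.2]
tool_rot: [-0.038, 0.999, -0.0, -0.0]
contact_force: [0.3, 0.1, -1.1]
finger_gap: 16.9
```

play_rows --pt "0 0 0 0.5 0 0 0" --pt "0 0 0 0 0 0 0"

```text
clock: 11.07
eef_pos: [581.2, 86.1, 41.7]
tool_rot: [-0.038, 0.999, 0.0, -0.0]
contact_force: [0.4, 0.1, -1.4]
finger_gap: 17.2
```

```bash
python3 rel.py
```

```text
11.0667 [581.2  86.1  41.7] [ 0.4  0.1 -1.4] [ 0.15  0.49 -0.13  0.95  0.    0.07]
944 [[-30.1  -8.3 -32.2]
 [ 18.8  -7.8 -28.6]
 [ 53.5  -3.9 -27.9]
 [ 57.6   4.4 -22.6]
 [ 58.    9.5   6. ]]
top 693 ((10.375274658203125, 0.5705747604370117), (95.302978515625, 18.025447845458984), 0.04436063766479492)
plane [ 4.0000e-03  3.1000e-02 -2.8362e+01]
jaw 94.36441019493147 z [-0.  0. -1.]
carr y -24.3 26.0 slotrow y 0.5 plane [1.00000e-04 4.00000e-04 1.32389e+01] rim-74.2 0.15
```

play_rows --pt "0 0 0 0.3 0 0 0" --pt "0 0 0 0 0 0 0"

```text
clock: 11.28
eef_pos: [581.3, 86.1, 41.7]
tool_rot: [-0.038, 0.999, 0.0, 0.0]
contact_force: [-1.0, -0.7, 2.4]
finger_gap: 16.9
```

play_rows --pt "0 0 0 0.3 0 0 0" --pt "0 0 0 0 0 0 0"

```text
clock: 11.45
eef_pos: [581.3, 86.1, 41.6]
tool_rot: [-0.038, 0.999, 0.0, 0.0]
contact_force: [-3.0, -0.6, 7.8]
finger_gap: 17.0
```

play_rows --pt "0 0 0 0.3 0 0 0" --pt "0 0 0 0 0 0 0"

```text
clock: 11.62
eef_pos: [581.3, 86.1, 41.6]
tool_rot: [-0.038, 0.999, 0.0, 0.0]
contact_force: [-5.7, -2.2, 11.7]
finger_gap: 17.2
```

play_rows --pt "0 0 0 -0.5 0 0 0" --pt "0 0 1 0 0 0 0" --pt "0 0 2 0 0 0 0" --pt "0 0 3 0 0 0 0" --pt "0 0 4 0 0 0 0" --pt "0 0 4 0 0 0 0" --pt "0 0 4 0 0 0 0" --pt "0 0 3 0 0 0 0"

```text
clock: 12.28
eef_pos: [580.0, 107.1, 41.7]
tool_rot: [-0.038, 0.999, -0.0, 0.0]
contact_force: [-0.2, -4.8, 6.1]
finger_gap: 17.3
```

```bash
python3 chk.py; python3 rel.py
```

```text
12.2833 [579.98 107.12  41.66] to go tool x,y [ 2.200e-01 -2.092e+01  1.000e-02] F [-0.2 -4.8  6.1] tipz 14.0 zax [ 8.e-04 -6.e-04 -1.e+00] jaw 94.36 17.268378538017632
12.2833 [580.  107.1  41.7] [-0.2 -4.8  6.1] [ 0.18  0.5  -0.12  0.95 -0.    0.11]
884 [[-32.7  -8.4 -32.5]
 [ 17.9  -7.8 -28.5]
 [ 52.9  -4.3 -27.8]
 [ 57.6   4.4 -20.6]
 [ 57.9   9.5   5.9]]
top 627 ((10.57241439819336, 1.1342287063598633), (19.20165252685547, 94.85328674316406), 89.67059326171875)
plane [ 9.0000e-03  2.0000e-02 -2.8522e+01]
jaw 94.35747179396637 z [ 8.e-04 -6.e-04 -1.e+00]
carr y -26.7 23.7 slotrow y -1.83 plane [-1.3000e-03 -7.0000e-04  1.3177e+01] rim-74.2 0.59
```

play_rows --pt "0 0 4 0 0 0 0" --pt "0 0 4 0 0 0 0" --pt "0 0 4 0 0 0 0" --pt "0 0 4 0 0 0 0" --pt "0 0 4 0 0 0 0" --pt "0 0 4 0 0 0 0" --pt "0 0 4 0 0 0 0" --pt "0 0 4 0 0 0 0" --pt "0 0 4 0 0 0 0" --pt "0 0 3 0 0 0 0"

```text
clock: 13.17
eef_pos: [577.0, 146.1, 41.7]
tool_rot: [-0.038, 0.999, -0.0, 0.0]
contact_force: [0.9, -4.0, 6.4]
finger_gap: 16.7
```

```bash
python3 chk.py; cat > gap.py <<'E'
exec(open("rel.py").read())
rd=(z>0)&((hs[...,0]<6)|(hs[...,0]>174))&(hs[...,1]>180)&(C[...,1]>15)&(C[...,1]<90)&(C[...,0]>-20)&(C[...,0]<60)
q=C[rd];t=q[q[:,2]<15.5];print("red top inner edge y",t[:,1].min().round(1),np.percentile(t[:,1],[2,98]).round(1),"red all min",q[:,1].min().round(1),"gap",(t[:,1].min()-f[:,1].max()).round(1))
E
python3 gap.py
```

```text
13.1667 [577.02 146.07  41.69] to go tool x,y [ 2.300e-01 -5.998e+01  4.000e-02] F [ 0.9 -4.   6.4] tipz 14.0 zax [ 8.e-04 -5.e-04 -1.e+00] jaw 94.36 16.673148717277964
13.1667 [577.  146.1  41.7] [ 0.9 -4.   6.4] [ 0.25  0.51 -0.11  0.96 -0.    0.17]
945 [[-32.2  -8.4 -32.2]
 [ 17.7  -7.8 -28.6]
 [ 52.7  -4.9 -27.8]
 [ 57.6   4.2 -22.9]
 [ 57.9   9.4   6. ]]
top 686 ((10.972557067871094, 1.218658447265625), (19.196989059448242, 93.92115020751953), 89.83242797851562)
plane [ 5.0000e-03  3.0000e-02 -2.8347e+01]
jaw 94.35850709005919 z [ 8.e-04 -5.e-04 -1.e+00]
carr y -26.6 23.7 slotrow y -1.82 plane [-8.0000e-04 -6.0000e-04  1.3173e+01] rim-74.2 0.58
red top inner edge y 30.2 [47.6 61.9] red all min 30.2 gap 6.6
```

play_rows --pt "0 0 3 0 0 0 0" --pt "0 0 3 0 0 0 0" --pt "0 0 3 0 0 0 0" --pt "0 0 2 0 0 0 0" --pt "0 0 1 0 0 0 0" --pt "0 0 1 0 0 0 0" --pt "0 0 1 0 0 0 0" --pt "0 0 0 0 0 0 0"

```text
clock: 13.88
eef_pos: [575.9, 160.0, 41.7]
tool_rot: [-0.038, 0.999, -0.0, 0.0]
contact_force: [0.0, -3.1, 5.7]
finger_gap: 17.1
```

```bash
python3 gap.py|tail -2; python3 - <<'E'
from h import *
o=ctrl.get_obs();p=vision.grab_frame("wrist");save(p,"w6.png")
E
```

```text
carr y -26.6 23.7 slotrow y -1.77 plane [-1.10000e-03 -5.00000e-04  1.31729e+01] rim-74.2 0.58
red top inner edge y 21.8 [33.7 48. ] red all min 21.8 gap -1.9
```

View pics/w6.png

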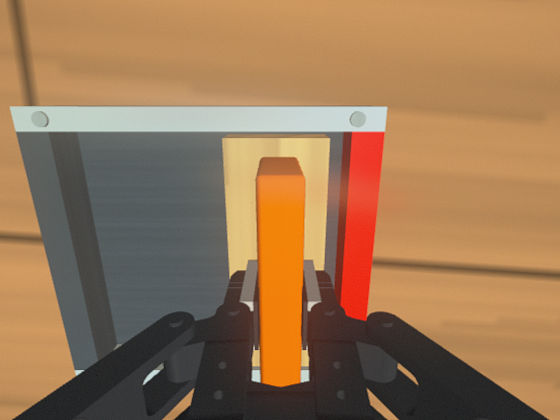

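The comb is flush on the carriage. The gap to the red stop (columns 330 to 350) is about 10 mm. I'm closing it gently.

play_rows --pt "0 0 2 0 0 0 0" --pt "0 0 2 0 0 0 0" --pt "0 0 1.5 0 0 0 0" --pt "0 0 1 0 0 0 0" --pt "0 0 0.5 0 0 0 0" --pt "0 0 0.5 0 0 0 0" --pt "0 0 0.5 0 0 0 0" --pt "0 0 0.5 0 0 0 0" --pt "0 0 0 0 0 0 0"

```text
clock: 14.73
eef_pos: [575.3, 168.3, 41.7]
tool_rot: [-0.038, 0.999, -0.0, 0.0]
contact_force: [0.7, -4.0, 5.6]
finger_gap: 16.9
```

play_rows --pt "0 0 0.4 0 0 0 0" --pt "0 0 0.4 0 0 0 0" --pt "0 0 0 0 0 0 0"

```text
clock: 14.98
eef_pos: [575.2, 169.1, 41.6]
tool_rot: [-0.038, 0.999, -0.0, 0.0]
contact_force: [0.2, -4.2, 5.5]
finger_gap: 17.0
```

play_rows --pt "0 0 0.4 0 0 0 0" --pt "0 0 0 0 0 0 0"

```text
clock: 15.15
eef_pos: [575.2, 169.5, 41.6]
tool_rot: [-0.038, 0.999, -0.0, 0.0]
contact_force: [0.1, -3.6, 5.9]
finger_gap: 17.1
```

play_rows --pt "0 0 0.4 0 0 0 0" --pt "0 0 0 0 0 0 0"

```text
clock: 15.32
eef_pos: [575.2, 169.9, 41.7]
tool_rot: [-0.038, 0.999, -0.0, 0.0]
contact_force: [0.4, -4.0, 5.9]
finger_gap: 17.2
```

play_rows --pt "0 0 0.4 0 0 0 0" --pt "0 0 0 0 0 0 0"

```text
clock: 15.48
eef_pos: [575.2, 170.1, 41.7]
tool_rot: [-0.038, 0.999, -0.0, 0.0]
contact_force: [-0.2, -5.0, 6.8]
finger_gap: 17.1
```

play_rows --pt "0 0 0.4 0 0 0 0" --pt "0 0 0 0 0 0 0"

```text
clock: 15.65
eef_pos: [575.2, 170.1, 41.7]
tool_rot: [-0.038, 0.999, -0.001, 0.0]
contact_force: [0.3, -6.8, 6.7]
finger_gap: 17.1
```

play_rows --pt "0 0 0.3 0 0 0 0" --pt "0 0 0 0 0 0 0"

```text
clock: 15.82
eef_pos: [575.2, 170.2, 41.7]
tool_rot: [-0.038, 0.999, -0.001, 0.0]
contact_force: [-0.5, -9.5, 7.4]
finger_gap: 16.9
```

play_rows --pt "0 0 -0.5 0 0 0 0" --pt "0 0 -0.4 -0.2 0 0 0" --pt "0 0 0 0 0 0 0"

```text
clock: 16.07
eef_pos: [575.1, 170.1, 41.7]
tool_rot: [-0.038, 0.999, -0.0, 0.0]
contact_force: [1.5, -3.3, 3.4]
finger_gap: 16.7
```

```bash
python3 gap.py|tail -2
```

```text
carr y -26.7 23.6 slotrow y -1.91 plane [-8.00000e-04 -6.00000e-04  1.31945e+01] rim-74.2 0.52
red top inner edge y 20.9 [23.8 37.9] red all min 20.9 gap -2.7
```

Carriage edge is at 23.6 and the red stop at 23.8, so they touch. Letting go.

play_rows --pt "0.2 0 0 0 0 0 0" --pt "0.4 0 0 0 0 0 0" --pt "0.6 0 0 0 0 0 0" --pt "0.8 0 0 0 0 0 0" --pt "0.8 0 0 0 0 0 0" --pt "0.8 0 0 -4 0 0 0" --pt "0.8 0 0 -10 0 0 0" --pt "0.8 0 0 -20 0 0 0" --pt "0.8 0 0 -30 0 0 0" --pt "0.8 0 0 -30 0 0 0"

```text
clock: 16.95
eef_pos: [574.3, 170.0, 137.2]
tool_rot: [-0.038, 0.999, -0.0, -0.0]
contact_force: [1.4, 0.0, -0.5]
finger_gap: 68.3
```

play_rows --pt "0.8 0 0 -30 0 0 0" --pt "0.8 15 -15 -20 0 0 0" --pt "0.8 20 -20 0 0 0 0" --pt "0.8 20 -20 0 0 0 0" --pt "0.8 0 0 0 0 0 0" --pt "0.8 0 0 0 0 0 0"

```text
clock: 17.45
eef_pos: [523.8, 110.4, 187.0]
tool_rot: [-0.037, 0.999, 0.0, 0.001]
contact_force: [0.4, -0.3, -0.5]
finger_gap: 68.4
```

```bash
python3 - <<'E'
from h import *
o=ctrl.get_obs();p=vision.grab_frame("wrist");save(p,"w7.png");W=cloud(p,o)
print(o["clock"],o["eef_pos"].round(1),o["contact_force"].round(1))
hs=cv2.cvtColor(p["pixels"],cv2.COLOR_RGB2HSV);z=p["z_map"]
m=(z>0)&(hs[...,0]>6)&(hs[...,0]<14)&(hs[...,1]>170)&(W[...,2]>64)&(abs(W[...,1]-170)<30)
P=W[m];r=cv2.minAreaRect(P[:,:2].astype(np.float32));print("comb",r,np.median(P[:,2]))
print(np.linalg.lstsq(np.c_[P[:,:2]-P[:,:2].mean(0),np.ones(len(P))],P[:,2],rcond=None)[0].round(3))
E
```

```text
17.45 [523.8 110.4 187. ] [ 0.4 -0.3 -0.5]
comb ((575.30029296875, 169.66534423828125), (115.9724349975586, 17.529598236083984), 4.496587753295898) 69.76636061488757
[-1.9000e-02  9.9000e-02  6.9353e+01]
```

View pics/w7.png

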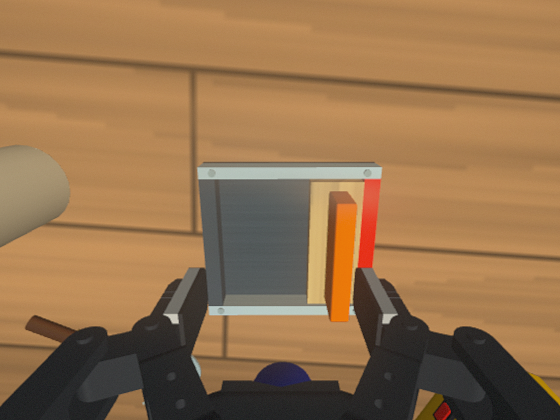

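The comb is in the carriage against the red stop. One plane fit suggests a tilt, so I'm checking it with eroded masks and the other cameras before handing in.

```bash
python3 - <<'E'
from h import *
a=np.radians(4.37);ex=np.array([np.cos(a),np.sin(a)]);ey=np.array([-np.sin(a),np.cos(a)])
for n in("wrist","top","scene"):
    o=ctrl.get_obs();p=vision.grab_frame(n);W=cloud(p,o);hs=cv2.cvtColor(p["pixels"],cv2.COLOR_RGB2HSV);z=p["z_map"]
    m=(z>0)&(hs[...,0]>5)&(hs[...,0]<14)&(hs[...,1]>170)&(W[...,2]>60)&(abs(W[...,1]-170)<30)&(abs(W[...,0]-575)<70)
    P=W[m];med=np.median(P[:,2]);Q=P[abs(P[:,2]-med)<2];D=Q[:,:2]-[575.2,169.7];x,y=D@ex,D@ey
    print(n,len(P),len(Q),"med z",med.round(1),Q[:,2].std().round(2))
    for lo in range(-12,12,3):
        s=(y>=lo)&(y<lo+3)
        if s.sum()>5: print("  y",lo,s.sum(),np.median(Q[s,2]).round(2))
    print("  x-slope",[np.median(Q[(x>=lo)&(x<lo+30),2]).round(2) for lo in(-60,-30,0,30)])
    r=cv2.minAreaRect(Q[:,:2].astype(np.float32));print(r)
    if n!="wrist":
        d=silhouettes(p,"rack")[0];P=W[d["pixels"]&(z>0)];P=P[(P[:,2]>15)&(P[:,2]<33)];r=cv2.minAreaRect(P[:,:2].astype(np.float32));print("rack",r)
        for q in("mug","vase","cutter","paddle","stand"):
            for d in silhouettes(p,q)[:1]:
                P=W[d["pixels"]&(z>0)];t=P[P[:,2]>np.percentile(P[:,2],95)-6];print(q,np.round(cv2.minAreaRect(t[:,:2].astype(np.float32))[0]))
E
```

```text
wrist 542 411 med z 69.7 0.87
  y -9 204 69.45
  y -6 40 70.51
  y -3 39 70.06
  y 0 40 70.26
  y 3 37 70.29
  y 6 51 70.17
  x-slope [np.float64(70.24), np.float64(69.24), np.float64(69.5), np.float64(69.56)]
((574.6676025390625, 169.55203247070312), (114.39025115966797, 17.526426315307617), 4.554686546325684)
top 156 105 med z 69.5 1.08
  y -9 22 68.91
  y -6 18 69.36
  y -3 21 69.46
  y 0 15 69.69
  y 3 12 70.11
  y 6 17 69.8
  x-slope [np.float64(nan), np.float64(nan), np.float64(69.66), np.float64(69.6)]
((617.6315307617188, 172.86209106445312), (32.797203063964844, 17.7155704498291), 5.403936386108398)
rack ((580.8967895507812, 123.8076171875), (160.63401794433594, 169.8497772216797), 4.3789520263671875)
mug [ 544. -144.]
vase [781. 133.]
cutter [ 566. -306.]
paddle [771.  -3.]
stand [ 566. -306.]
scene 271 102 med z 66.7 1.15
  y -12 41 66.65
  y -9 36 66.83
  y 3 8 68.15
  x-slope [np.float64(67.54), np.float64(67.07), np.float64(66.87), np.float64(67.34)]
((577.0391235351562, 166.80784606933594), (114.20367431640625, 22.233558654785156), 5.050239562988281)
rack ((788.6593017578125, 102.6868896484375), (82.19866943359375, 34.374000549316406), 19.20652198791504)
mug [ 544. -147.]
vase [780. 132.]
cutter [ 723. -118.]
paddle [771.  -7.]
stand [ 566. -309.]
  return _methods._mean(a, axis=axis, dtype=dtype,
  ret = ret.dtype.type(ret / rcount)
```

```bash
python3 -c "
from workcell import ctrl
print(ctrl.job_done())"
```

```text
the job is handed in; nothing more can be done
None
```

I took the middle-sized comb (116 mm) out of the stand and lowered it into the carriage with all five teeth in their slots. I then slid the carriage up against the red end stop, let go, moved the arm clear and handed the job in. It took about 18 s; the interface gives no verdict.

**Forces:** readings stayed between about 0 and 13 N, with the highest while seating the comb. Contact with the stop showed as a rise to 9.5 N, with the arm no longer advancing. I saw no sign of the gripper touching the rack.

**Last checks:**
- **Flush:** the comb's top is level at about 70 mm, which matches a fully lowered comb.
- **Against the stop:** before release the carriage edge read 23.6 mm and the red stop 23.8 mm, so they touch.
- **Position:** the comb sits at about rack y +46 mm. That is about 1 mm past the nominal home point, as expected with the teeth pushed against the far side of their slots.
- **Other things on the table:** the mug, vase, paddle and stand were found where they started, and so was the cutter in the scene view.

**Checks that disagreed or were not made:**
- One plane fit suggested a 5.7° tilt of the comb. Sorting the same pixels by position put the low readings at one edge, probably the comb's side face. The rest was level.
- The scene camera put the comb's top about 3 mm lower, its rack detection was wrong, and the top camera took the stand for the cutter. I ignored these.
- I did not re-check the pin tool or the two other combs at the end.

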